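Set out the next penetration test on the bench mat

ROBOT

A 6-joint arm with a two-finger parallel gripper is mounted at the origin on the work surface. World frame = base frame: x ahead of the robot, y to its left, z up, the work surface at z = 0. Lengths are in m, angles in degrees, forces in N, time in s.
With the tool pointing down it reaches from about 0.4 to 0.825 m from the base axis. Payload 7 kg.
Tool frame: the origin (TCP) lies midway between the tips of the shut fingers; the grasp point (between the pads) lies 19 mm behind it; z points along the fingers, y is the line along which they close (so a half turn about z gives the same grasp; the last joint's range is limited). The gripper opens to 88 mm and grips with 3 to 60 N. Pads are 19 mm wide; open, the fingers measure 130 mm over their backs; the gripper's body (78 mm by 193 mm) begins 47 mm behind the grasp point.
Start: joints at [-48.925, 20.546, 0.682, 0, -70.136, -16.507], TCP at [0.281, -0.614, 0.227] pointing down, gripper open.
Joint ranges: [-176.03, 176.03], [-82.01, 121.73], [-58.28, 71.71], [-173.87, 95.51], [-174.79, -0.11], [-173.66, 173.66]. Speed limits (degrees/s): [136.94, 136.94, 172.46, 180, 180, 180].

INTERFACE

Orientations are given as [roll, pitch, yaw] about the fixed x, y, z axes, in that order (R = Rz(yaw) Ry(pitch) Rx(roll)).
In Python, from plant import ctrl gives the robot as it stands. The module is installed in compiled form; this text tells all that it offers.
- The arm moves only by the tool play_rows, never from a script. Its argument "commands" is a list that holds one entry, the list of rows, each a list of 7 numbers: the turn, a rotation vector about the tool's x, y, z in rad, then the shift along the tool's x, y, z in cm, then the finger opening in cm, from 0 to 8.76. In form: [[[ax, ay, az, x, y, z, grip], ...]]. A call has 1 to 8 rows; each row is the pose to reach, as a shift and turn from the pose commanded when the call began, along the tool's axes at that moment; what a row does not reach only later rows make up. A row lasts 1/12 s, in which the tool goes at most 41.7 mm and 7.16 degrees, less where a joint would pass 70% of its speed; a pose out of reach is approached as far as the arm can. A call with a gripper value outside its range is refused whole. The fingers move at their own pace and stop on an object; the grip force is fixed at half the most. Time passes only in rows, so rows that repeat a pose let the fingers close. It gives the time, the measured TCP pose, the force, the opening and the grip force at its end, in the units of the state.
- ctrl.get_obs(): the state, without advancing time (a new reading comes with each control period).
- ctrl.snapshot(name): name is "scene" or "side" or "wrist"; returns a dict with "color" (480x640x3 uint8, red, green, blue), "camera_matrix" (3x3 intrinsics, pixels), "origin" and "rotation" of the camera in the world; the wrist camera has in their place "hand_eye" (4x4, takes a point from camera to tool coordinates, whose origin is the TCP and whose axes are the flange's). Camera axes: x right, y down, z forward; pixel columns grow to the right and rows downward; lengths in m; the calibration is good to about 2 mm. The wrist camera is an equidistant fisheye: a pixel r from the principal point sees the ray r / f radians off the axis. A picture is of the moment at which its call begins: read the wrist's pose just before it. There is no depth.
- ctrl.close_job(): hands the job in; it is judged then, once.
Trained networks look in a picture, given as the dict that the camera call returned (one of the last four; its "shot" number tells which), for a name from the list of things; names that differ only in an ending like _2 or _b are one class to them, and where a whole thing is asked for, a point or a joint stands for the part that bears it (a point fixed in the world has none). Each returns a list of dicts, best first, with "conf" (0 to 1); they miss things now and then, are a little off and sometimes report something else, mostly with a low value. They report only what shows in the picture. A call takes as long as a camera call. They do not tell look-alikes from the thing itself.
- ctrl.find_in(picture, name): "bbox" ([left, top, width, height] in pixels, round what is visible of it).
The state is a dict: "clock": time; "joint_pos": joint angles; "qvel": joint speeds; "tau": joint torques, N m; "tool_pos": TCP position; "orientation": TCP orientation; "force": force on the tool from outside, world axes, zero at the start; "moment": the same for the moment, N m; "opening": finger opening in m; "gripper_force": force on a finger pad.
Only numpy, scipy, OpenCV 4.12 (cv2) and the standard library are available. Lean on these libraries where they do the work, as an engineer would, in place of code of your own. Each camera call takes 0.05 s, during which the arm holds its last target. There are 200 camera calls.

TASK

Set out the next penetration test on the grey mat: stand the orange-lidded tin in the middle of the white dish with the brass weight on the centre of its lid, and stand the blue-lidded tin in the middle of the cork pad. Put the yellow timer, face up, midway between the dish and the cork pad and in line with them, and lay the black needle case on the mat straight behind the cork pad (the side away from the robot, square to the mat), just clear of the pad and parallel to the dish-to-pad row. Leave the green-lidded tin where it stands, and leave everything upright and released.

Things in the scene. Friction and masses are not known exactly. Their poses are not given: they have to be found in the camera images.
- mat: Flat plain grey mat fixed to the bench, 200 mm (x) by 320 mm (y), 3 mm thick; origin at the centre of its underside. +x points away from the robot; y runs along the row of dish and cork pad, whose centres lie at mat x = -35 mm, y = +105 and -105 mm; which is on which side varies. Turned up to 12 degrees from the robot's axes.
- dish: Shallow round white dish fixed on the mat: outer diameter 94 mm at the rim and 88 mm at the foot, rim 12 mm above its underside, wall 3 mm, flat inner floor 4 mm above its underside (82 mm across inside). Origin at the centre of its underside, 3 mm above the bench. Axes parallel to the mat's.
- cork: Round brown cork pad fixed on the mat: diameter 90 mm, 6 mm thick, flat top 9 mm above the bench. Origin at the centre of its underside, 3 mm above the bench. Axes parallel to the mat's: +x points away from the robot, square to the row, towards where the needle case goes.
- tin_orange: Loose closed sample tin, aluminium with a flat orange lid: upright cylinder 56 mm in diameter, 40 mm high including the lid, about 0.1 to 0.2 kg. Origin at the centre of its underside, z up.
- tin_blue: Loose closed sample tin, aluminium with a flat blue lid, otherwise the same as the orange one (56 mm diameter, 40 mm high). Origin at the centre of its underside, z up.
- tin_green: Closed sample tin with a flat green lid, same size (56 mm diameter, 40 mm high): not part of this test, to be left alone. Origin at the centre of its underside.
- timer: Loose round yellow bench timer with a white dial and small black knob: upright cylinder 52 mm in diameter, 26 mm high, with the 14 mm knob rising to 32 mm; 0.06 to 0.13 kg. Origin at the centre of its underside, z up (dial up).
- weight: Loose brass laboratory weight: round body 30 mm in diameter and 22 mm high, above it a 10 mm neck and an 18 mm wide grip button, 36 mm high in all; 0.08 to 0.17 kg. Origin at the centre of its underside, z up.
- needle_case: Loose black needle case with a small red panel on its top: box 76 mm long (its x), 28 mm wide (its y), 24 mm high; 0.06 to 0.11 kg. Origin at the centre of its underside, z up.
Things that resemble listed ones, but are neither listed nor needed, are in the scene too. What is shaped like the tin_blue but pink is not meant.

How it is judged (in metres and radians):
At the end, for the whole second after the job is handed in: Upright, at rest: orange tin within 12 mm of dish centre, weight within 12 mm of its lid centre, blue tin within 14 mm of pad centre, timer within 15 mm of the midpoint (each way); case on mat 60-105 mm behind pad centre, 20 mm sideways, 0.2 rad from parallel; green tin moved under 30 mm (horizontal distance between tin_orange and dish below 0.012 m and z of tin_orange in the frame of dish below 0.01 m and angle between each of tin_orange, tin_blue, timer, weight, needle_case, tin_green's own z axis and vertical below 0.12 rad and horizontal distance between tin_blue and cork below 0.014 m and z of tin_blue in the frame of cork below 0.012 m and x of timer in the frame of mat between -0.05 and -0.02 m and y of timer in the frame of mat between -0.015 and 0.015 m and z of each of timer, needle_case in the frame of mat below 0.01 m and horizontal distance between weight and tin_orange below 0.012 m and z of weight in the frame of tin_orange between 0.035 and 0.045 m and x of needle_case in the frame of cork between 0.06 and 0.105 m and y of needle_case in the frame of cork between -0.02 and 0.02 m and angle between the x axis of needle_case and the y axis of mat, either way round below 0.2 rad and distance of tin_green from where it was at the start of the episode below 0.03 m and linear speed of each of tin_orange, tin_blue, timer, weight, needle_case below 0.02 m/s); the robot touches nothing.
It fails at once if the green-lidded tin is moved by more than 30 mm (distance of tin_green from where it was at the start of the episode above 0.03 m).
It also fails if it takes over 122 s, if anything falls off the work surface, if the arm or the gripper's body presses on something with over 40 N, if the wrist force passes 120 N, or if a joint passes its speed limit or range.

## Working session

There is one attempt and no reset: what is moved stays moved. The work goes in short steps, Python scripts to look and compute and a tool call to move; the robot and the scene stay as the last step left them, time stands still between calls to the robot, and variables do not carry over. Pictures are saved under pics/ and viewed, at most 14 in all, crops included, and the job is handed in when it is done.

Besides the shell and the picture viewer there is one more tool, called after "Emit:" by a JSON object that holds its "fn" and its "kwargs", one argument or row to a line. play_rows: Moves the arm, as the interface text tells. Its arguments: {"type":"object","properties":{"commands":{"type":"array","items":{"type":"array","items":{"type":"array","items":{"type":"number"}}}}},"required":["commands"]}

```bash
mkdir -p pics; cat > h.py <<'E'
import numpy as np, cv2
from plant import ctrl
from scipy.spatial.transform import Rotation as R
def save(s,n): cv2.imwrite('pics/'+n,cv2.cvtColor(s['color'],cv2.COLOR_RGB2BGR))
def ray(s,u,v):
    K=np.array(s['camera_matrix']);d=np.array([(u-K[0,2])/K[0,0],(v-K[1,2])/K[1,1],1]);return np.array(s['origin']),np.array(s['rotation'])@d
def onz(s,u,v,z):
    o,d=ray(s,u,v);return (o+d*(z-o[2])/d[2])
def proj(s,p):
    K=np.array(s['camera_matrix']);c=np.array(s['rotation']).T@(np.array(p)-np.array(s['origin']));q=K@c;return q[:2]/q[2]
def tcp():
    o=ctrl.get_obs();return np.array(o['tool_pos']),R.from_euler('xyz',o['orientation'],degrees=True).as_matrix(),o
E
python3 - <<'E'
from h import *
for n in('scene','side'):
    s=ctrl.snapshot(n);save(s,n+'0.png');print(n,s['origin'])
    for k in['mat','dish','cork','tin_orange','tin_blue','tin_green','timer','weight','needle_case']:
        print(k,[(np.round(b['bbox']).astype(int).tolist(),round(b['conf'],2)) for b in ctrl.find_in(s,k) if b['conf']>.2])
print(ctrl.get_obs())
E
```

```text
scene [ 1.35120413 -0.32967692  0.6762837 ]
mat [([242, 229, 167, 87], 0.79)]
dish [([250, 255, 41, 29], 0.86)]
cork [([340, 236, 39, 22], 0.98)]
tin_orange [([106, 268, 34, 31], 0.76), ([408, 219, 20, 17], 0.54)]
tin_blue [([473, 205, 27, 28], 0.77), ([432, 189, 29, 24], 0.76), ([416, 175, 19, 19], 0.71)]
tin_green [([381, 188, 22, 22], 0.73)]
timer [([406, 220, 21, 18], 0.93)]
weight [([174, 242, 15, 16], 0.77)]
needle_case [([241, 227, 168, 89], 0.6), ([190, 268, 27, 32], 0.57)]
side [0.44177626 0.89296533 0.84003251]
mat []
dish [([282, 212, 38, 25], 0.77)]
cork [([271, 269, 41, 32], 0.7)]
tin_orange [([317, 139, 16, 24], 0.54)]
tin_blue [([369, 387, 33, 42], 0.77), ([245, 400, 36, 40], 0.76), ([307, 383, 32, 40], 0.72)]
tin_green [([340, 323, 34, 36], 0.64)]
timer [([279, 329, 29, 31], 0.55)]
weight []
needle_case [([288, 178, 32, 18], 0.62)]
{'clock': 1.0, 'joint_pos': array([-4.89241932e+01,  2.05463000e+01,  6.80466156e-01,  1.67394050e-03,
       -7.01356938e+01, -1.65072176e+01]), 'qvel': array([-0.03873108,  0.0801566 ,  0.01002819, -0.04170972, -0.00156057,
        0.03282287]), 'tau': array([-4.76169078e-06, -5.82396948e+01,  2.93305224e+01,  7.00262949e+00,
        1.25907370e-02,  2.08523443e-05]), 'tool_pos': array([ 0.28061563, -0.61387358,  0.22655584]), 'orientation': array([ 1.79998983e+02, -1.94348643e-03, -1.55430842e+02]), 'force': array([ 0.55971434,  0.11673699, -0.95496903]), 'moment': array([ 0.02699037, -0.02128971, -0.00912456]), 'gripper_force': 0.0, 'opening': 0.0881910496016025}
```

```bash
python3 - <<'E'
import cv2
a=cv2.imread('pics/scene0.png')[160:320,80:520];cv2.imwrite('pics/s0c.png',cv2.resize(a,(800,291),interpolation=cv2.INTER_CUBIC))
a=cv2.imread('pics/side0.png')[110:460,200:440];cv2.imwrite('pics/d0c.png',cv2.resize(a,(411,600),interpolation=cv2.INTER_CUBIC))
E
```

```text
(no output)
```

View pics/s0c.png

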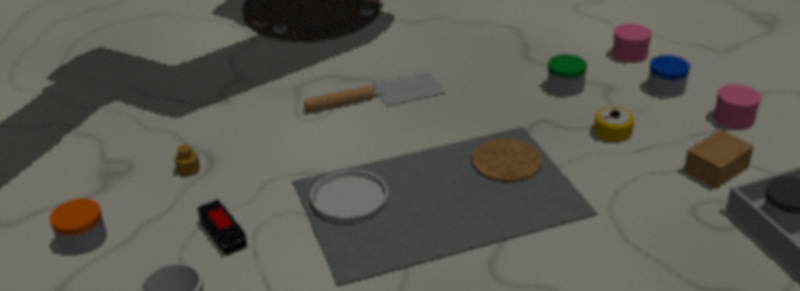

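View pics/d0c.png

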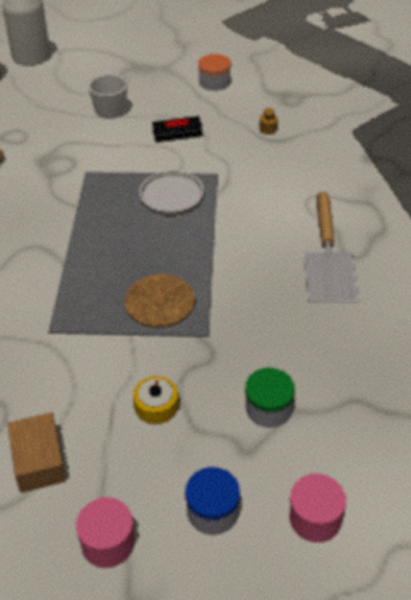

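Scene crop: the orange tin is at (76,222), brass weight (186,160), black case with red panel (221,226), dish (349,195), cork (506,158), yellow timer (614,122), green tin (567,73), blue tin (668,75). The pink tins at (631,42) and (737,105) are decoys. The blue lid is unambiguous, being the only blue one.

```bash
cat > loc.py <<'E'
from h import *
HSV={'tin_orange':((4,150,90),(14,255,255),.04),'tin_blue':((105,120,50),(125,255,255),.04),'tin_green':((50,120,40),(80,255,255),.04),
'pink':((160,80,80),(178,255,255),.04),'weight':((12,110,50),(24,255,255),.015),'timer':((20,150,90),(32,255,255),.018),'cork':((8,70,60),(22,220,255),.009),'red':((0,150,80),(3,255,255),.024),'red2':((176,150,80),(180,255,255),.024)}
def comps(s,k,amin=15):
    lo,hi,z=HSV[k];h=cv2.cvtColor(s['color'],cv2.COLOR_RGB2HSV);m=cv2.inRange(h,lo,hi)
    n,l,st,c=cv2.connectedComponentsWithStats(m);o=[]
    for i in range(1,n):
        if st[i,4]>=amin:
            v,u=np.nonzero(l==i)
            P=np.array([onz(s,a,b,z)[:2] for a,b in zip(u,v)])
            # weights: area on plane ~ use minEnclosingCircle in plane
            (x,y),r=cv2.minEnclosingCircle((P*1000).astype(np.float32))
            w=cv2.minAreaRect((P*1000).astype(np.float32))
            o.append(((int(c[i,0]),int(c[i,1])),st[i,4],(round(x),round(y)),round(r),[round(q) for q in w[0]+w[1]]))
    return o
E
python3 - <<'E'
from loc import *
for n in('scene','side'):
    s=ctrl.snapshot(n)
    for k in HSV: print(n,k,comps(s,k))
    for k,z in(('dish',.009),('cork',.009),('needle_case',.012),('weight',.018),('timer',.013)):
        for b in ctrl.find_in(s,k)[:2]:
            x,y,w,h=b['bbox'];print(k,b['conf'],(onz(s,x+w/2,y+h/2,z)*1000).round())
    g=cv2.cvtColor(s['color'],cv2.COLOR_RGB2HSV)
    # rectified view
    X0,X1,Y0,Y1=.35,.85,-.6,.6
    P=np.float32([proj(s,(x,y,.012)) for x,y in((X0,Y0),(X1,Y0),(X1,Y1),(X0,Y1))])
    H=cv2.getPerspectiveTransform(P,np.float32([[800,333],[800,0],[0,0],[0,333]]))
    cv2.imwrite(f'pics/r{n}.png',cv2.cvtColor(cv2.warpPerspective(s['color'],H,(800,333)),cv2.COLOR_RGB2BGR))
a=cv2.vconcat([cv2.imread('pics/rscene.png')[:298],cv2.imread('pics/rside.png')[:298]]);cv2.imwrite('pics/rect.png',a)
E
```

```text
Traceback (most recent call last):
  File "loc.py", line 10, in comps
    P=np.array([onz(s,a,b,z)[:2] for a,b in zip(u,v)])
                ~~~^^^^^^^^^
  File "h.py", line 8, in onz
    o,d=ray(s,u,v);return (o+d*(z-o[2])/d[2])
                                        ~^^^
IndexError: invalid index to scalar variable.
```

```bash
python3 - <<'E'
from h import *
s=ctrl.snapshot('scene');print(s['rotation'],s['camera_matrix'])
E
sed -i "s/np.array(s\['rotation'\])/rot(s)/g" h.py; cat >> h.py <<'E'
def rot(s):
    r=np.array(s['rotation']);return r if r.ndim==2 else R.from_euler('xyz',r,degrees=True).as_matrix()
E
cat > m.py <<'E'
from loc import *
for n in('scene','side'):
    s=ctrl.snapshot(n)
    for k in HSV: print(n,k,comps(s,k))
    for k,z in(('dish',.009),('cork',.009),('needle_case',.012),('weight',.018),('timer',.013)):
        for b in ctrl.find_in(s,k)[:2]:
            x,y,w,h=b['bbox'];print(k,b['conf'],(onz(s,x+w/2,y+h/2,z)*1000).round())
    X0,X1,Y0,Y1=.35,.85,-.6,.6
    P=np.float32([proj(s,(x,y,.012)) for x,y in((X0,Y0),(X1,Y0),(X1,Y1),(X0,Y1))])
    H=cv2.getPerspectiveTransform(P,np.float32([[800,333],[800,0],[0,0],[0,333]]))
    cv2.imwrite(f'pics/r{n}.png',cv2.cvtColor(cv2.warpPerspective(s['color'],H,(800,333)),cv2.COLOR_RGB2BGR))
a=cv2.vconcat([cv2.imread('pics/rscene.png')[:298],cv2.imread('pics/rside.png')[:298]]);cv2.imwrite('pics/rect.png',a)
E
python3 m.py
```

```text
[-124.5293757     1.01730398   67.70639965] [[489.11054522   0.         313.59800192]
 [  0.         489.11054522 235.33711985]
 [  0.           0.           1.        ]]
scene tin_orange [((120, 277), np.int32(346), (471, -411), 27, [471, -410, 53, 52])]
scene tin_blue [((94, 33), np.int32(59), (-2021, -378), 237, [-2021, -381, 475, 20]), ((580, 89), np.int32(15), (-13, 1348), 43, [-14, 1346, 18, 86]), ((562, 98), np.int32(219), (12, 1223), 105, [17, 1225, 135, 176]), ((556, 112), np.int32(45), (122, 1086), 72, [124, 1089, 37, 143]), ((569, 109), np.int32(15), (123, 1155), 32, [119, 1150, 16, 65]), ((541, 118), np.int32(75), (147, 1008), 89, [146, 1006, 37, 177]), ((573, 116), np.int32(38), (188, 1111), 52, [183, 1108, 28, 102]), ((551, 122), np.int32(17), (191, 998), 34, [192, 999, 16, 66]), ((563, 123), np.int32(22), (207, 1031), 37, [215, 1038, 31, 73]), ((448, 196), np.int32(197), (468, 395), 31, [466, 395, 50, 57])]
scene tin_green [((543, 17), np.int32(172), (-1166, 2254), 637, [-1167, 2253, 32, 1274]), ((563, 14), np.int32(122), (-1206, 2459), 510, [-1204, 2461, 27, 1021]), (
[... 5756 characters left out ...]
, 29, [866, -415, 57, 38]), ((356, 180), np.int32(130), (385, -290), 34, [381, -290, 67, 27]), ((193, 206), np.int32(160), (808, -175), 39, [809, -175, 77, 24]), ((389, 236), np.int32(233), (312, -55), 55, [311, -55, 19, 109]), ((292, 284), np.int32(1021), (533, 104), 47, [533, 103, 88, 93]), ((290, 341), np.int32(202), (528, 261), 35, [528, 261, 53, 68]), ((220, 373), np.int32(1175), (654, 331), 52, [654, 331, 53, 93])]
side red [((209, 91), np.int32(38), (879, -802), 20, [880, -803, 39, 32]), ((302, 181), np.int32(39), (527, -262), 17, [528, -263, 34, 15])]
side red2 []
cork 0.9 [535. 103.   9.]
needle_case 0.55 [ 528. -250.   12.]
timer 0.66 [519. 269.  13.]
timer 0.19 [ 470. -430.   13.]
```

View pics/rect.png

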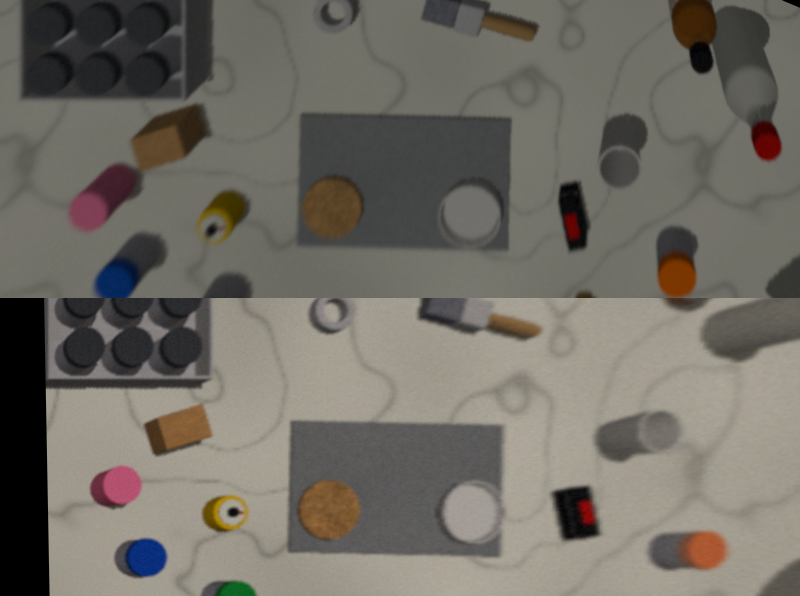

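Rectified pictures show the cork at (332,208) and (330,510), the dish at (470,212) and (472,512). The case at (572,216) and (576,514) has its long axis at about +9°. Next I hover over the orange tin and refine with the wrist camera.

```bash
cat >> h.py <<'E'
def plan(wps,start=None):
    """wps: (x,y,z,yaw) in m,deg -> rounded [0,0,az,x,y,z] each relative to previous"""
    p,Rm,o=tcp();y=o['orientation'][2]
    if start is not None:p,y=np.array(start[:3]),start[3]
    Rm=R.from_euler('xyz',[180,0,y],degrees=True).as_matrix()
    for w in wps:
        d=Rm.T@(np.array(w[:3])-p)*100;az=-((w[3]-y+180)%360-180)
        d=d.round(1);az=np.radians(az).round(2)
        print('az',az,'xyz',d.tolist());p=p+Rm@d/100;y=y-np.degrees(az);Rm=R.from_euler('xyz',[180,0,y],degrees=True).as_matrix()
def wrist(name=None):
    p,Rm,o=tcp();s=ctrl.snapshot('wrist')
    if name:save(s,name)
    return s,p,Rm
def wpt(s,p,Rm,u,v,z):
    K=np.array(s['camera_matrix']);x=(u-K[0,2])/K[0,0];y=(v-K[1,2])/K[1,1];t=np.hypot(x,y)+1e-12
    d=np.array([x/t*np.sin(t),y/t*np.sin(t),np.cos(t)]);H=np.array(s['hand_eye'])
    a=Rm@(H[:3,:3]@d);o=p+Rm@H[:3,3];return o+a*(z-o[2])/a[2]
E
python3 - <<'E'
from h import *
plan([(.471,-.411,.2,-180)])
E
```

```text
az 0.43 xyz [-25.8, 10.5, 2.7]
```

Emit:
{"fn": "play_rows", "kwargs": {
  "commands": [
    [[0,0,0.43,-25.8,10.5,2.7,8.7],[0,0,0.43,-25.8,10.5,2.7,8.7],[0,0,0.43,-25.8,10.5,2.7,8.7],[0,0,0.43,-25.8,10.5,2.7,8.7],[0,0,0.43,-25.8,10.5,2.7,8.7],[0,0,0.43,-25.8,10.5,2.7,8.7],[0,0,0.43,-25.8,10.5,2.7,8.7],[0,0,0.43,-25.8,10.5,2.7,8.7]]
  ]
}}

```text
clock: 2.37
tool_pos: [0.4752, -0.4071, 0.199]
orientation: [180.0, 0.0, -179.8]
force: [-0.2, -0.5, -0.2]
opening: 0.087
gripper_force: 0.0
```

```bash
cat > w.py <<'E'
import sys
from loc import *
def wl(name,ks):
    s,p,Rm=wrist(name);h=cv2.cvtColor(s['color'],cv2.COLOR_RGB2HSV);o=ctrl.get_obs()
    print('tcp',p.round(4),np.round(o['orientation'],1),'j6',round(o['joint_pos'][5],1),'t',round(o['clock'],1))
    for k in ks:
        lo,hi,z=HSV[k];n,l,st,c=cv2.connectedComponentsWithStats(cv2.inRange(h,lo,hi))
        for i in range(1,n):
            if st[i,4]<150: continue
            cs,_=cv2.findContours((l==i).astype(np.uint8),cv2.RETR_EXTERNAL,cv2.CHAIN_APPROX_NONE)
            ct=max(cs,key=len)[:,0]
            P=np.array([wpt(s,p,Rm,a,b,z)[:2] for a,b in ct])*1000
            (x,y),r=cv2.minEnclosingCircle(P.astype(np.float32))
            w=cv2.minAreaRect(P.astype(np.float32))
            print(k,c[i].round(),st[i,4],'circ',round(x),round(y),round(r),'rect',np.round(w[0]),np.round(w[1]),round(w[2]))
    return s,p,Rm
if __name__=='__main__': wl(sys.argv[1],sys.argv[2:])
E
python3 w.py w1.png tin_orange red
```

```text
tcp [ 0.4752 -0.4071  0.199 ] [ 180.    -0.  -179.8] j6 -66.9 t 2.4
tin_orange [319. 208.] 3016 circ 468 -414 28 rect [ 469. -414.] [54. 53.] 27
red [472. 263.] 484 circ 525 -261 19 rect [ 526. -261.] [35. 17.] 12
```

View pics/w1.png

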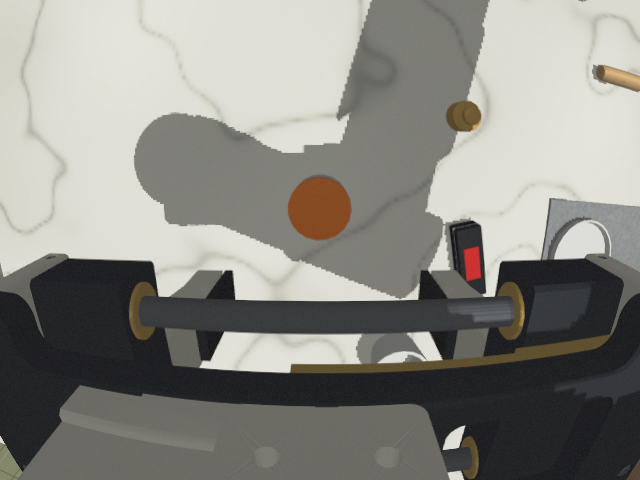

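The wrist view shows the orange lid at (319,208), the brass weight at (463,116), the case at (470,258) and the dish rim at (580,245). Now I descend on the orange tin.

```bash
python3 - <<'E'
from h import *
plan([(.4695,-.4125,.015,-180),(.4695,-.4125,.13,-180),(.5305,-.1065,.13,-180)],(.471,-.411,.2,-180))
plan([(.5305,-.1065,.024,-180)],(.5305,-.1065,.13,-180))
print(tcp()[0])
E
```

```text
az 0.0 xyz [0.2, -0.2, 18.5]
az -0.0 xyz [-0.1, 0.1, -11.5]
az -0.0 xyz [-6.1, 30.6, 0.0]
az 0.0 xyz [0.0, -0.0, 10.6]
[ 0.47370564 -0.4086293   0.19922879]
```

Emit:
{"fn": "play_rows", "kwargs": {
  "commands": [
    [[0,0,0,0.2,-0.2,8,8.7],[0,0,0,0.2,-0.2,18.5,8.7],[0,0,0,0.2,-0.2,18.5,8.7],[0,0,0,0.2,-0.2,18.5,8.7],[0,0,0,0.2,-0.2,18.5,8.7],[0,0,0,0.2,-0.2,18.5,8.7],[0,0,0,0.2,-0.2,18.5,8.7],[0,0,0,0.2,-0.2,18.5,5]]
  ]
}}

```text
clock: 3.08
tool_pos: [0.4706, -0.4142, 0.0163]
orientation: [-179.9, 0.1, 179.9]
force: [0.8, 0.7, 1.5]
opening: 0.0841
gripper_force: 0.0
```

Emit:
{"fn": "play_rows", "kwargs": {
  "commands": [
    [[0,0,0,0,0,0,4],[0,0,0,0,0,0,4],[0,0,0,0,0,0,4],[0,0,0,0,0,0,4],[0,0,0,0,0,0,4],[0,0,0,0,0,0,4],[0,0,0,0,0,0,4],[0,0,0,0,0,0,4]]
  ]
}}

```text
clock: 3.75
tool_pos: [0.47, -0.4132, 0.0155]
orientation: [-180.0, 0.0, 180.0]
force: [-1.0, 2.0, 6.8]
opening: 0.0553
gripper_force: 30.0
```

Emit:
{"fn": "play_rows", "kwargs": {
  "commands": [
    [[0,0,0,0,0,-4,4],[0,0,0,0,0,-8,4],[0,0,0,0,0,-11.5,4],[0,0,0,-1,3,-11.5,4],[0,0,0,-2,7,-11.5,4],[0,0,0,-3,11,-11.5,4],[0,0,0,-3,15,-11.5,4],[0,0,0,-3,15,-11.5,4]]
  ]
}}

```text
clock: 4.42
tool_pos: [0.4995, -0.2577, 0.1294]
orientation: [179.9, -0.0, -179.9]
force: [-1.2, -0.1, -2.0]
opening: 0.0556
gripper_force: 30.0
```

Emit:
{"fn": "play_rows", "kwargs": {
  "commands": [
    [[0,0,0,-1,4,0,4],[0,0,0,-2,8,0,4],[0,0,0,-3,12,0,4],[0,0,0,-3.1,15.7,0,4],[0,0,0,-3.1,15.7,0,4],[0,0,0,-3.1,15.7,0,4],[0,0,0,-3.1,15.7,0,4],[0,0,0,-3.1,15.7,0,4]]
  ]
}}

```text
clock: 5.08
tool_pos: [0.5306, -0.1069, 0.1293]
orientation: [-180.0, -0.0, 179.9]
force: [0.0, -0.9, -2.4]
opening: 0.0551
gripper_force: 30.0
```

```bash
python3 w.py w2.png tin_orange cork
```

```text
tcp [ 0.5306 -0.1069  0.1293] [-180.    -0.   179.9] j6 -99.5 t 5.1
tin_orange [326. 275.] 6074 circ 577 -108 49 rect [ 555. -107.] [99. 45.] 90
tin_orange [326. 347.] 2811 circ 607 -107 46 rect [ 620. -107.] [93. 27.] 90
cork [118.  53.] 1277 circ 381 -279 24 rect [ 381. -280.] [47. 30.] 60
cork [558. 224.] 5528 circ 531 101 46 rect [527. 102.] [91. 81.] 74
cork [326. 275.] 6229 circ 592 -107 56 rect [ 567. -107.] [112.  51.] 90
cork [196. 314.] 747 circ 609 -218 31 rect [ 609. -219.] [19. 61.] 81
cork [456. 314.] 747 circ 610 5 31 rect [610.   5.] [62. 20.] 7
cork [374. 355.] 6687 circ 665 -24 185 rect [645. -24.] [370.  43.] 90
```

View pics/w2.png

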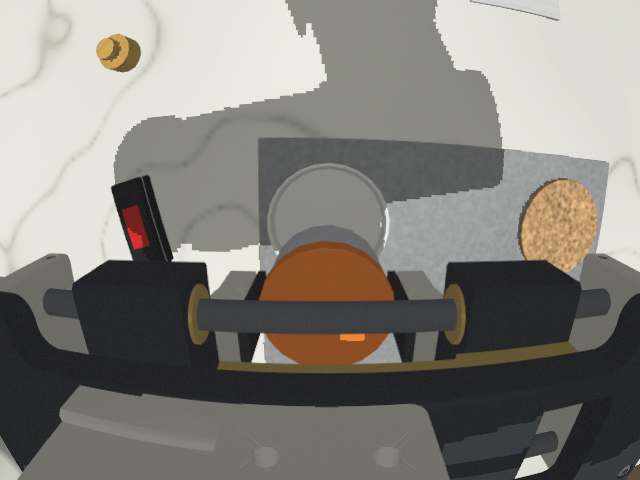

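The orange tin is held at (326,300). The dish rim shows at left (266,222), right (388,222) and top (327,163), with the cork at (558,225).

```bash
python3 - <<'E'
from h import *
s,p,Rm=wrist()
f=lambda u,v,z:(wpt(s,p,Rm,u,v,z)*1000).round(1)[:2]
print('dish',f(266,222,.015),f(388,222,.015),f(327,163,.015))
print('cork',f(519,228,.009),f(598,220,.009),f(565,179,.009))
print('mat',f(258,138,.003),f(608,162,.003))
E
```

```text
dish [ 524.7 -153. ] [525.  -60.8] [ 480.8 -106.8]
cork [531.1  55.6] [523.  147.2] [487.   99.8]
mat [ 461.6 -159.3] [468.1 157.8]
```

Emit:
{"fn": "play_rows", "kwargs": {
  "commands": [
    [[0,0,0,0.1,0,4,4],[0,0,0,0.1,0,8,4],[0,0,0,0.1,0,9.5,4],[0,0,0,0.1,0,10.2,4],[0,0,0,0.1,0,10.7,4],[0,0,0,0.1,0,10.7,4],[0,0,0,0.1,0,10.7,4],[0,0,0,0.1,0,10.7,4]]
  ]
}}

```text
clock: 5.85
tool_pos: [0.5311, -0.1064, 0.0237]
orientation: [180.0, 0.1, 179.9]
force: [0.5, 0.7, -1.4]
opening: 0.0553
gripper_force: 30.0
```

Emit:
{"fn": "play_rows", "kwargs": {
  "commands": [
    [[0,0,0,0,0,0,7],[0,0,0,0,0,0,7],[0,0,0,0,0,0,7],[0,0,0,0,0,0,7],[0,0,0,0,0,-4,7.5],[0,0,0,0,0,-8,8.5],[0,0,0,0,0,-13,8.7],[0,0,0,0,0,-13,8.7]]
  ]
}}

```text
clock: 6.52
tool_pos: [0.5336, -0.1063, 0.1597]
orientation: [-180.0, 0.6, -180.0]
force: [1.2, -0.6, -0.0]
opening: 0.0853
gripper_force: 0.0
```

```bash
python3 - <<'E'
from h import *
print(tcp()[0]);
plan([(.464,.397,.19,-180)],(.5295,-.1065,.153,-180))
E
python3 w.py w3.png tin_orange
```

```text
[ 0.53358016 -0.10632505  0.15972564]
az 0.0 xyz [6.5, 50.4, -3.7]
tcp [ 0.5336 -0.1063  0.1597] [180.    0.6 180. ] j6 -99.5 t 6.6
tin_orange [327. 222.] 4093 circ 531 -107 29 rect [ 531. -106.] [56. 55.] 27
```

Emit:
{"fn": "play_rows", "kwargs": {
  "commands": [
    [[0,0,0,0.5,4,-3.7,8.7],[0,0,0,1,8,-3.7,8.7],[0,0,0,1.5,12,-3.7,8.7],[0,0,0,2,16,-3.7,8.7],[0,0,0,2.5,20,-3.7,8.7],[0,0,0,3,24,-3.7,8.7],[0,0,0,3.5,28,-3.7,8.7],[0,0,0,4,30,-3.7,8.7]]
  ]
}}

```text
clock: 7.23
tool_pos: [0.49, 0.1976, 0.1896]
orientation: [180.0, 0.1, -180.0]
force: [0.8, -0.6, -0.2]
opening: 0.0869
gripper_force: 0.0
```

Emit:
{"fn": "play_rows", "kwargs": {
  "commands": [
    [[0,0,0,0.5,4,0,8.7],[0,0,0,1,8,0,8.7],[0,0,0,1.5,12,0,8.7],[0,0,0,2,16,0,8.7],[0,0,0,2.5,20.4,0,8.7],[0,0,0,2.5,20.4,0,8.7],[0,0,0,2.5,20.4,0,8.7],[0,0,0,2.5,20.4,0,8.7]]
  ]
}}

```text
clock: 7.9
tool_pos: [0.4651, 0.3979, 0.1888]
orientation: [-179.9, -0.0, 180.0]
force: [-0.2, 0.5, 0.2]
opening: 0.0873
gripper_force: 0.0
```

```bash
python3 w.py w4.png tin_blue tin_green timer pink
```

```text
tcp [0.4651 0.3979 0.1888] [-180.    -0.   179.9] j6 -148.8 t 8.0
tin_blue [326. 211.] 3214 circ 458 397 28 rect [458. 397.] [53. 54.] 90
tin_green [178. 143.] 2875 circ 397 269 28 rect [397. 269.] [56. 53.] 88
timer [195. 260.] 714 circ 523 267 30 rect [516. 263.] [33. 60.] 25
pink [334.  87.] 3437 circ 355 404 28 rect [355. 404.] [54. 54.] 44
pink [362. 293.] 713 circ 540 429 22 rect [531. 430.] [45. 18.] 89
pink [365. 339.] 507 circ 576 434 23 rect [583. 434.] [16. 47.] 1
```

View pics/w4.png

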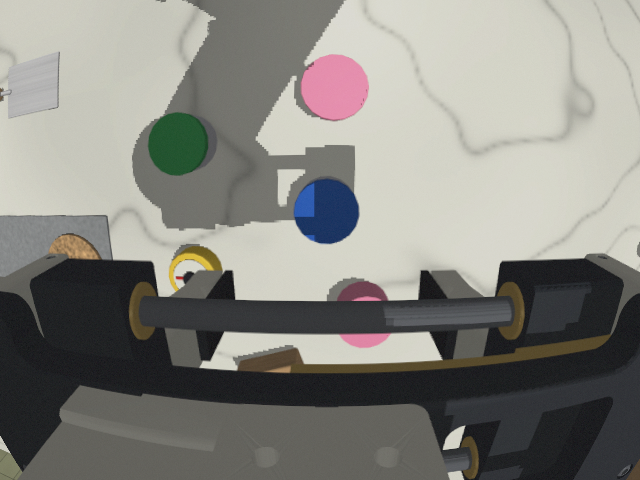

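Blue lid at (326,211), green (178,143), pinks (334,87) and (362,310), timer (193,270). The fingers close along y, so both pinks are clear. Descending on the blue tin.

Emit:
{"fn": "play_rows", "kwargs": {
  "commands": [
    [[0,0,0,0.4,0,4,8.7],[0,0,0,0.4,0,8,8.7],[0,0,0,0.4,0,12,8.7],[0,0,0,0.4,0,16,8.7],[0,0,0,0.4,0,17.5,8.7],[0,0,0,0.4,0,17.5,8.7],[0,0,0,0.4,0,17.5,6],[0,0,0,0.4,0,17.5,5]]
  ]
}}

```text
clock: 8.62
tool_pos: [0.4627, 0.3983, 0.0164]
orientation: [179.9, 0.1, 179.9]
force: [0.8, 0.2, 0.3]
opening: 0.0786
gripper_force: 0.0
```

Emit:
{"fn": "play_rows", "kwargs": {
  "commands": [
    [[0,0,0,0,0,0,4],[0,0,0,0,0,0,4],[0,0,0,0,0,0,4],[0,0,0,0,0,0,4],[0,0,0,0,0,0,4],[0,0,0,0,0,-4,4],[0,0,0,0,0,-8,4],[0,0,0,0,0,-11.5,4]]
  ]
}}

```text
clock: 9.28
tool_pos: [0.4614, 0.3976, 0.1312]
orientation: [-180.0, -0.0, 179.9]
force: [-0.0, 0.9, -1.9]
opening: 0.0553
gripper_force: 30.0
```

```bash
python3 - <<'E'
from h import *
plan([(.5335,.1025,.13,-180)],(.46,.397,.13,-180))
E
```

```text
az 0.0 xyz [-7.3, -29.4, -0.0]
```

Emit:
{"fn": "play_rows", "kwargs": {
  "commands": [
    [[0,0,0,-1,-4,0,4],[0,0,0,-2,-8,0,4],[0,0,0,-3,-12,0,4],[0,0,0,-4,-16,0,4],[0,0,0,-5,-20,0,4],[0,0,0,-6,-24,0,4],[0,0,0,-7,-28,0,4],[0,0,0,-7.3,-29.4,0,4]]
  ]
}}

```text
clock: 9.95
tool_pos: [0.5339, 0.0997, 0.1295]
orientation: [-180.0, -0.1, 179.8]
force: [0.1, 1.0, -1.6]
opening: 0.0553
gripper_force: 30.0
```

Emit:
{"fn": "play_rows", "kwargs": {
  "commands": [
    [[0,0,0,0,0,3,4],[0,0,0,0,0,6.5,4],[0,0,0,0,0,9,4],[0,0,0,0,0,10,4],[0,0,0,0,0,10.5,4],[0,0,0,0,0,10.5,4],[0,0,0,0,0,10.5,4],[0,0,0,0,0,10.5,4]]
  ]
}}

```text
clock: 10.62
tool_pos: [0.5349, 0.1044, 0.0255]
orientation: [180.0, 0.1, 180.0]
force: [-1.2, 0.2, -1.6]
opening: 0.0557
gripper_force: 30.0
```

Emit:
{"fn": "play_rows", "kwargs": {
  "commands": [
    [[0,0,0,0,0,0,7],[0,0,0,0,0,0,7],[0,0,0,0,0,0,7],[0,0,0,0,0,0,7],[0,0,0,0,0,-4,7.5],[0,0,0,0,0,-8,8.5],[0,0,0,0,0,-12.5,8.7],[0,0,0,0,0,-12.5,8.7]]
  ]
}}

```text
clock: 11.28
tool_pos: [0.5382, 0.1052, 0.1576]
orientation: [179.8, 0.6, -180.0]
force: [1.7, 0.6, 1.4]
opening: 0.0857
gripper_force: 0.0
```

```bash
python3 w.py w5.png tin_blue; python3 - <<'E'
from h import *
plan([(.523,.268,.19,-91)],(.5335,.1025,.15,-180))
E
```

```text
tcp [0.5382 0.1052 0.1576] [179.8   0.5 180. ] j6 -121.7 t 11.3
tin_blue [325. 219.] 4226 circ 533 104 29 rect [533. 104.] [56. 56.] 90
az -1.55 xyz [1.0, 16.6, -4.0]
```

View pics/w5.png

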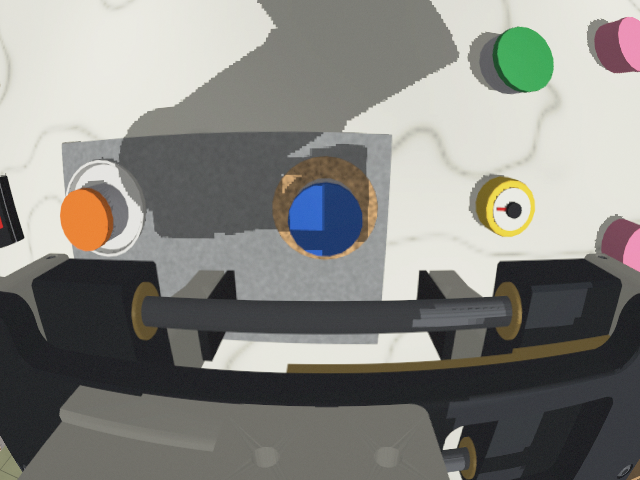

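The blue tin (325,219) stands on the cork (x 272 to 378, top 156). The orange tin (86,220) is in the dish (x 66 to 145, y 160 to 255), and the timer's rim is at (505,208).

```bash
python3 - <<'E'
from h import *
s,p,Rm=wrist()
print(p)
f=lambda u,v,z:(wpt(s,p,Rm,u,v,z)*1000).round(1)[:2]
print('cork',f(272,208,.009),f(378,208,.009),f(325,156,.009),f(325,259,.009))
print('dish',f(66,200,.015),f(145,206,.015),f(103,160,.015),f(110,255,.015))
print('orange',f(86,220,.047)); print('timer',f(513,209,.032),f(505,208,.026))
E
```

```text
[0.53713367 0.10506793 0.15510014]
cork [528.  60.] [528.2 148.5] [485.1 104.3] [573.  104.2]
dish [ 514.6 -146.2] [523.2 -54.2] [479.7 -95.3] [ 569.4 -100.4]
orange [527.5 -98.8]
timer [522.7 262. ] [523.2 257.2]
```

Emit:
{"fn": "play_rows", "kwargs": {
  "commands": [
    [[0,0,-0.1,0.2,3,-4,8.7],[0,0,-0.22,0.4,6,-4,8.7],[0,0,-0.34,0.6,9,-4,8.7],[0,0,-0.46,0.8,12,-4,8.7],[0,0,-0.58,1,15,-4,8.7],[0,0,-0.7,1,16.6,-4,8.7],[0,0,-0.8,1,16.6,-4,8.7],[0,0,-0.85,1,16.6,-4,8.7]]
  ]
}}

```text
clock: 12.05
tool_pos: [0.5236, 0.2707, 0.1877]
orientation: [180.0, -0.2, -130.9]
force: [-0.4, -0.5, -0.5]
opening: 0.0869
gripper_force: 0.0
```

Emit:
{"fn": "play_rows", "kwargs": {
  "commands": [
    [[0,0,-0.12,0,0,0,8.7],[0,0,-0.24,0,0,0,8.7],[0,0,-0.36,0,0,0,8.7],[0,0,-0.48,0,0,0,8.7],[0,0,-0.6,0,0,0,8.7],[0,0,-0.7,0,0,0,8.7],[0,0,-0.7,0,0,0,8.7],[0,0,-0.7,0,0,0,8.7]]
  ]
}}

```text
clock: 12.72
tool_pos: [0.524, 0.2695, 0.1884]
orientation: [179.9, -0.1, -91.5]
force: [-0.4, 0.4, 0.2]
opening: 0.0873
gripper_force: 0.0
```

```bash
python3 w.py w6.png timer
```

```text
tcp [0.524  0.2695 0.1884] [ 1.799e+02 -1.000e-01 -9.150e+01] j6 -47.7 t 12.8
timer [324. 207.] 1034 circ 526 266 27 rect [526. 265.] [52. 51.] 89
```

View pics/w6.png

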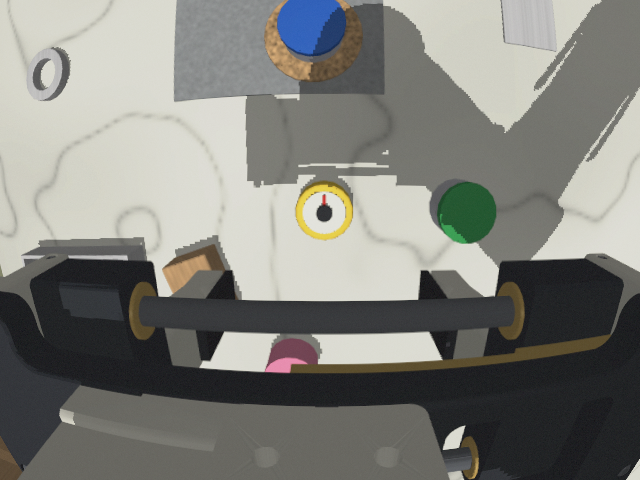

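Timer at (324,210), well centred; the green tin at (467,212) stays clear of the fingers. Descending.

Emit:
{"fn": "play_rows", "kwargs": {
  "commands": [
    [[0,0,0,0.1,-0.2,4,8.7],[0,0,0,0.1,-0.2,8,8.7],[0,0,0,0.1,-0.2,12,8.7],[0,0,0,0.1,-0.2,16,8.7],[0,0,0,0.1,-0.2,18,8.7],[0,0,0,0.1,-0.2,18,8.7],[0,0,0,0.1,-0.2,18,6],[0,0,0,0.1,-0.2,18,5]]
  ]
}}

```text
clock: 13.43
tool_pos: [0.5274, 0.2695, 0.0109]
orientation: [-179.9, 0.1, -91.3]
force: [0.2, -1.1, 0.6]
opening: 0.0783
gripper_force: 0.0
```

Emit:
{"fn": "play_rows", "kwargs": {
  "commands": [
    [[0,0,0,0,0,0,4],[0,0,0,0,0,0,4],[0,0,0,0,0,0,4],[0,0,0,0,0,0,4],[0,0,0,0,0,0,4],[0,0,0,0,0,-4,4],[0,0,0,0,0,-8,4],[0,0,0,0,0,-12,4]]
  ]
}}

```text
clock: 14.1
tool_pos: [0.5258, 0.2682, 0.1305]
orientation: [179.9, -0.1, -91.3]
force: [1.2, 1.1, -0.4]
opening: 0.0511
gripper_force: 30.0
```

```bash
python3 - <<'E'
from h import *
print(tcp()[0],tcp()[2]['orientation'])
plan([(.5285,-.0015,.13,-91.2)],(.525,.267,.13,-91.2))
E
```

```text
[0.52579833 0.26817356 0.13050151] [ 1.79915986e+02 -8.75607126e-02 -9.12661883e+01]
az -0.0 xyz [26.8, -0.9, -0.0]
```

Emit:
{"fn": "play_rows", "kwargs": {
  "commands": [
    [[0,0,0,4,-0.2,0,4],[0,0,0,8,-0.4,0,4],[0,0,0,12,-0.6,0,4],[0,0,0,16,-0.8,0,4],[0,0,0,20,-0.9,0,4],[0,0,0,24,-0.9,0,4],[0,0,0,26.8,-0.9,0,4],[0,0,0,26.8,-0.9,0,4]]
  ]
}}

```text
clock: 14.77
tool_pos: [0.5282, -0.0035, 0.1295]
orientation: [179.9, -0.0, -91.5]
force: [0.4, 0.8, -1.0]
opening: 0.0512
gripper_force: 30.0
```

Emit:
{"fn": "play_rows", "kwargs": {
  "commands": [
    [[0,0,0,0,0,3,4],[0,0,0,0,0,6.5,4],[0,0,0,0,0,9.5,4],[0,0,0,0,0,11,4],[0,0,0,0,0,11.6,4],[0,0,0,0,0,11.6,4],[0,0,0,0,0,11.6,4],[0,0,0,0,0,11.6,4]]
  ]
}}

```text
clock: 15.43
tool_pos: [0.53, 0.001, 0.014]
orientation: [-180.0, 0.0, -91.2]
force: [0.1, -0.3, -0.9]
opening: 0.0513
gripper_force: 30.0
```

Emit:
{"fn": "play_rows", "kwargs": {
  "commands": [
    [[0,0,0,0,0,0,7],[0,0,0,0,0,0,7],[0,0,0,0,0,0,7],[0,0,0,0,0,0,7],[0,0,0,0,0,-4,7.5],[0,0,0,0,0,-8,8.5],[0,0,0,0,0,-12,8.7],[0,0,0,0,0,-16,8.7]]
  ]
}}

```text
clock: 16.1
tool_pos: [0.529, 0.0004, 0.1755]
orientation: [180.0, -0.0, -91.3]
force: [1.6, 1.2, -1.0]
opening: 0.085
gripper_force: 0.0
```

```bash
python3 w.py w7.png timer; python3 - <<'E'
from h import *
plan([(.527,-.258,.19,-169)],(.5285,-.0015,.174,-91.2))
E
```

```text
tcp [5.290e-01 4.000e-04 1.755e-01] [-1.793e+02  1.000e-01 -9.120e+01] j6 -22.6 t 16.1
timer [326. 210.] 1082 circ 530 -1 27 rect [530.  -1.] [53. 51.] 89
az 1.36 xyz [25.6, -0.4, -1.6]
```

View pics/w7.png

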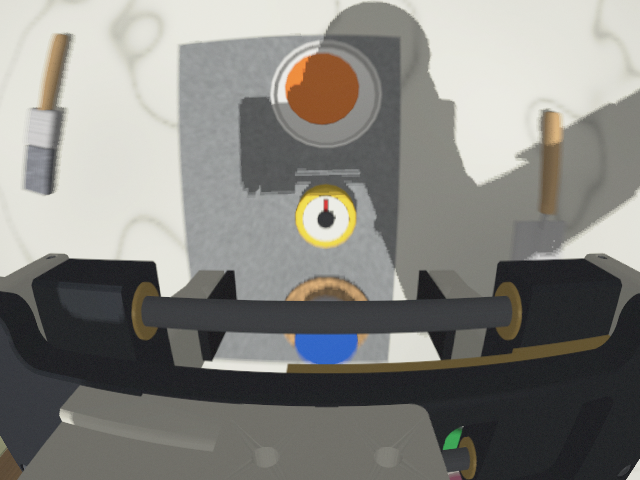

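The timer (326,215) sits between the dish (326,93) and the cork (326,320), in line with them. Next is the needle case.

Emit:
{"fn": "play_rows", "kwargs": {
  "commands": [
    [[0,0,0.12,4,-0.2,-1.6,8.7],[0,0,0.24,8,-0.4,-1.6,8.7],[0,0,0.36,12,-0.4,-1.6,8.7],[0,0,0.48,16,-0.4,-1.6,8.7],[0,0,0.6,20,-0.4,-1.6,8.7],[0,0,0.72,24,-0.4,-1.6,8.7],[0,0,0.8,25.6,-0.4,-1.6,8.7],[0,0,0.86,25.6,-0.4,-1.6,8.7]]
  ]
}}

```text
clock: 16.82
tool_pos: [0.5272, -0.2589, 0.1891]
orientation: [180.0, -0.0, -141.0]
force: [0.2, 0.7, -0.8]
opening: 0.0871
gripper_force: 0.0
```

Emit:
{"fn": "play_rows", "kwargs": {
  "commands": [
    [[0,0,0.12,0,0,0,6.5],[0,0,0.24,0,0,0,6.5],[0,0,0.36,0,0,0,6.5],[0,0,0.48,0,0,0,6.5],[0,0,0.5,0,0,0,6.5],[0,0,0.5,0,0,0,6.5],[0,0,0.5,0,0,0,6.5],[0,0,0.5,0,0,0,6.5]]
  ]
}}

```text
clock: 17.48
tool_pos: [0.5279, -0.2554, 0.1896]
orientation: [-180.0, 0.0, -169.0]
force: [1.2, -0.3, -0.9]
opening: 0.065
gripper_force: 0.0
```

```bash
python3 - <<'E'
from w import *
s,p,Rm=wl('w8.png',['red'])
g=s['color'].max(2);roi=g[60:262,200:440]
m=(roi<70).astype(np.uint8);n,l,st,c=cv2.connectedComponentsWithStats(m)
for i in range(1,n):
    if st[i,4]>300:print(st[i],c[i])
E
```

```text
tcp [ 0.5279 -0.2554  0.1896] [ 180.     0.  -169.1] j6 -72.3 t 17.5
red [321. 212.] 635 circ 526 -260 18 rect [ 526. -261.] [34. 16.] 12
[ 105  107   33   85 1847] [121.33892799 147.67460747]
```

View pics/w8.png

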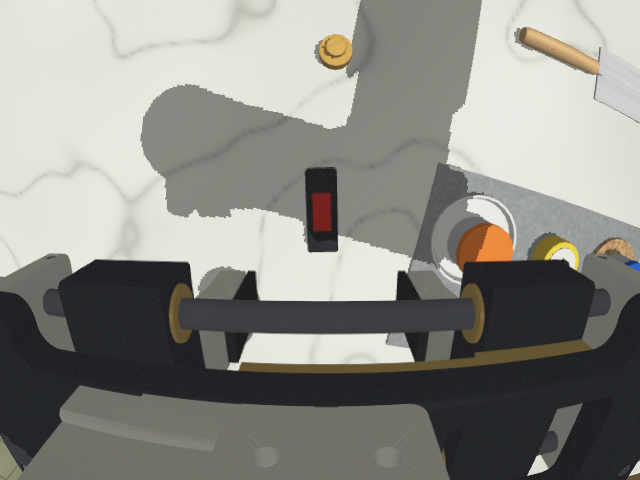

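The case is at (321,210), nearly square with the tool, and the weight is at (335,51). Descending on the case.

Emit:
{"fn": "play_rows", "kwargs": {
  "commands": [
    [[0,0,0,-0.2,-0.2,4,6.5],[0,0,0,-0.2,-0.2,8,6.5],[0,0,0,-0.2,-0.2,12,6.5],[0,0,0,-0.2,-0.2,16,6.5],[0,0,0,-0.2,-0.2,18.1,6.5],[0,0,0,-0.2,-0.2,18.1,6.5],[0,0,0,-0.2,-0.2,18.1,5],[0,0,0,-0.2,-0.2,18.1,3.5]]
  ]
}}

```text
clock: 18.2
tool_pos: [0.5315, -0.2573, 0.0101]
orientation: [-179.9, 0.1, -169.1]
force: [-0.2, -0.2, -0.3]
opening: 0.0567
gripper_force: 0.0
```

Emit:
{"fn": "play_rows", "kwargs": {
  "commands": [
    [[0,0,0,0,0,0,1.5],[0,0,0,0,0,0,1.5],[0,0,0,0,0,0,1.5],[0,0,0,0,0,0,1.5],[0,0,0,0,0,0,1.5],[0,0,0,0,0,-4,1.5],[0,0,0,0,0,-8,1.5],[0,0,0,0,0,-12,1.5]]
  ]
}}

```text
clock: 18.87
tool_pos: [0.5293, -0.2568, 0.1294]
orientation: [180.0, -0.1, -169.2]
force: [1.1, 0.1, -0.8]
opening: 0.0274
gripper_force: 29.9
```

```bash
python3 - <<'E'
from h import *
print(tcp()[0],tcp()[2]['orientation'])
plan([(.571,-.08,.129,-130),(.613,.102,.129,-91.2)],(.529,-.2595,.129,-169))
E
```

```text
[ 0.52933245 -0.25680663  0.12944571] [ 1.79956204e+02 -1.22113041e-01 -1.69178444e+02]
az -0.68 xyz [-7.5, 16.8, 0.0]
az -0.68 xyz [-16.7, 8.5, 0.0]
```

Emit:
{"fn": "play_rows", "kwargs": {
  "commands": [
    [[0,0,-0.12,-1.5,3.4,0,1.5],[0,0,-0.24,-3,6.7,0,1.5],[0,0,-0.36,-4.5,10,0,1.5],[0,0,-0.48,-6,13.4,0,1.5],[0,0,-0.58,-7.5,16.8,0,1.5],[0,0,-0.68,-7.5,16.8,0,1.5],[0,0,-0.68,-7.5,16.8,0,1.5],[0,0,-0.68,-7.5,16.8,0,1.5]]
  ]
}}

```text
clock: 19.53
tool_pos: [0.572, -0.0776, 0.1284]
orientation: [180.0, -0.0, -130.3]
force: [0.3, -0.8, -1.1]
opening: 0.0276
gripper_force: 29.9
```

Emit:
{"fn": "play_rows", "kwargs": {
  "commands": [
    [[0,0,-0.12,-3.3,1.7,0,1.5],[0,0,-0.24,-6.6,3.4,0,1.5],[0,0,-0.36,-10,5.1,0,1.5],[0,0,-0.48,-13.3,6.8,0,1.5],[0,0,-0.6,-16.5,8.3,0,1.5],[0,0,-0.68,-16.5,8.3,0,1.5],[0,0,-0.68,-16.5,8.3,0,1.5],[0,0,-0.68,-16.5,8.3,0,1.5]]
  ]
}}

```text
clock: 20.2
tool_pos: [0.6151, 0.1005, 0.1281]
orientation: [179.9, -0.0, -91.6]
force: [-0.2, -0.1, -0.9]
opening: 0.0277
gripper_force: 29.9
```

```bash
python3 w.py w9.png red
```

```text
tcp [0.6151 0.1005 0.1281] [179.9  -0.  -91.6] j6 -28.8 t 20.2
red [326. 277.] 1732 circ 616 135 23 rect [616. 135.] [37. 29.] 88
```

View pics/w9.png

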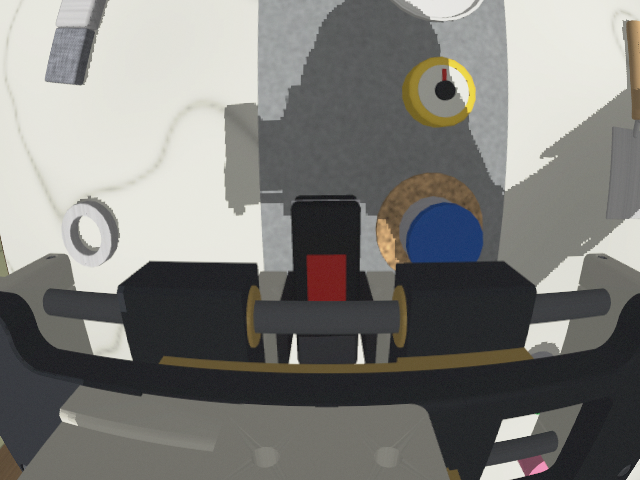

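The case is held at (326,270), parallel to the mat edge and left of the cork (430,225). Lowering it.

Emit:
{"fn": "play_rows", "kwargs": {
  "commands": [
    [[0,0,0,0,0,3,1.5],[0,0,0,0,0,6.5,1.5],[0,0,0,0,0,9.5,1.5],[0,0,0,0,0,10.8,1.5],[0,0,0,0,0,11.4,1.5],[0,0,0,0,0,11.4,1.5],[0,0,0,0,0,11.4,1.5],[0,0,0,0,0,11.4,1.5]]
  ]
}}

```text
clock: 20.92
tool_pos: [0.6162, 0.1011, 0.0156]
orientation: [-179.9, 0.0, -91.4]
force: [0.1, 0.1, 0.5]
opening: 0.0278
gripper_force: 30.0
```

Emit:
{"fn": "play_rows", "kwargs": {
  "commands": [
    [[0,0,0,0,0,0,4.2],[0,0,0,0,0,0,4.2],[0,0,0,0,0,0,4.2],[0,0,0,0,0,0,4.2],[0,0,0,0,0,-4,4.2],[0,0,0,0,0,-8,5],[0,0,0,0,0,-12,6],[0,0,0,0,0,-16,6]]
  ]
}}

```text
clock: 21.58
tool_pos: [0.6151, 0.1016, 0.1765]
orientation: [180.0, -0.0, -91.3]
force: [1.3, 0.8, -0.0]
opening: 0.0564
gripper_force: 0.0
```

```bash
python3 w.py w10.png red; python3 - <<'E'
from h import *
print(tcp()[0])
plan([(.5,-.09,.19,-91.2),(.384,-.275,.19,-91.2)],(.614,.102,.174,-91.2))
E
```

```text
tcp [0.6151 0.1016 0.1765] [-179.3    0.2  -91.2] j6 -28.6 t 21.6
red [325. 213.] 789 circ 616 97 19 rect [616.  97.] [36. 16.] 89
[0.61946118 0.10248788 0.18606257]
az -0.0 xyz [19.4, 11.0, -1.6]
az -0.0 xyz [18.8, 11.2, 0.0]
```

Emit:
{"fn": "play_rows", "kwargs": {
  "commands": [
    [[0,0,0,3.2,1.8,-1.6,6],[0,0,0,6.5,3.7,-1.6,6],[0,0,0,9.7,5.5,-1.6,6],[0,0,0,13,7.3,-1.6,6],[0,0,0,16.2,9.2,-1.6,6],[0,0,0,19.4,11,-1.6,6],[0,0,0,19.4,11,-1.6,6],[0,0,0,19.4,11,-1.6,6]]
  ]
}}

```text
clock: 22.3
tool_pos: [0.5004, -0.0912, 0.1911]
orientation: [-179.9, 0.0, -91.4]
force: [1.0, 0.4, 0.3]
opening: 0.06
gripper_force: 0.0
```

Emit:
{"fn": "play_rows", "kwargs": {
  "commands": [
    [[0,0,0,3.2,1.9,0,6],[0,0,0,6.5,3.8,0,6],[0,0,0,9.7,5.7,0,6],[0,0,0,13,7.6,0,6],[0,0,0,16,9.5,0,6],[0,0,0,18.8,11.2,0,6],[0,0,0,18.8,11.2,0,6],[0,0,0,18.8,11.2,0,6]]
  ]
}}

```text
clock: 22.97
tool_pos: [0.3851, -0.2761, 0.1906]
orientation: [-180.0, -0.0, -91.4]
force: [-0.0, 1.0, 0.4]
opening: 0.0601
gripper_force: 0.0
```

```bash
python3 - <<'E'
from w import *
HSV['b']=((10,90,40),(26,255,255),.036)
wl('w11.png',['b'])
E
```

```text
tcp [ 0.3851 -0.2761  0.1906] [-180.    -0.   -91.3] j6 10.3 t 23.0
b [330. 213.] 872 circ 382 -281 15 rect [ 382. -281.] [30. 27.] 89
b [188. 313.] 742 circ 522 -183 35 rect [ 522. -183.] [69. 23.] 79
b [465. 313.] 740 circ 252 -176 35 rect [ 252. -176.] [23. 69.] 8
b [422. 361.] 3502 circ 284 -114 208 rect [ 284. -122.] [ 18. 416.] 89
```

View pics/w11.png

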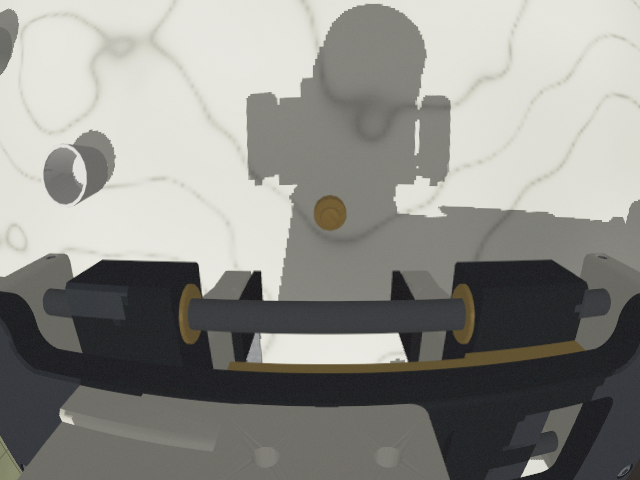

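The weight is directly under the camera at (330,213), body and button concentric.

```bash
python3 - <<'E'
from h import *
s,p,Rm=wrist();print(p,np.array(s['hand_eye'])[:3,3])
for z in(.036,.022,.011):print(wpt(s,p,Rm,330,213,z)*1000)
E
```

```text
[ 0.38567628 -0.27540923  0.19062896] [ 7.01251778e-02 -1.46072448e-04 -1.56804851e-01]
[ 382.55537616 -279.81074501   36.        ]
[ 382.48385688 -276.85749178   22.        ]
[ 382.42766317 -274.53707853   11.        ]
```

Emit:
{"fn": "play_rows", "kwargs": {
  "commands": [
    [[0,0,0,0,0.2,4,6],[0,0,0,0,0.2,8,6],[0,0,0,0,0.2,12,6],[0,0,0,0,0.2,16,6],[0,0,0,0,0.2,18.2,6],[0,0,0,0,0.2,18.2,6],[0,0,0,0,0.2,18.2,5],[0,0,0,0,0.2,18.2,3.5]]
  ]
}}

```text
clock: 23.73
tool_pos: [0.3849, -0.275, 0.0098]
orientation: [-179.9, -0.0, -91.1]
force: [0.1, -0.3, 0.9]
opening: 0.0516
gripper_force: 0.0
```

Emit:
{"fn": "play_rows", "kwargs": {
  "commands": [
    [[0,0,0,0,0,0,1.5],[0,0,0,0,0,0,1.5],[0,0,0,0,0,0,1.5],[0,0,0,0,0,0,1.5],[0,0,0,0,0,0,1.5],[0,0,0,0,0,-4,1.5],[0,0,0,0,0,-8,1.5],[0,0,0,0,0,-12,1.5]]
  ]
}}

```text
clock: 24.4
tool_pos: [0.3823, -0.2752, 0.13]
orientation: [179.9, 0.0, -91.3]
force: [1.7, -0.9, -1.0]
opening: 0.029
gripper_force: 30.0
```

```bash
python3 - <<'E'
from h import *
print(tcp()[0])
p=tcp()[0]
plan([(.530,-.1065,.13,-91.2)],(p[0],p[1],.128,-91.2))
E
```

```text
[ 0.38226301 -0.27516202  0.13001022]
az -0.0 xyz [-17.2, -14.4, -0.2]
```

Emit:
{"fn": "play_rows", "kwargs": {
  "commands": [
    [[0,0,0,-3,-2.5,-0.2,1.5],[0,0,0,-6,-5,-0.2,1.5],[0,0,0,-9,-7.5,-0.2,1.5],[0,0,0,-12,-10,-0.2,1.5],[0,0,0,-15,-12.5,-0.2,1.5],[0,0,0,-17.2,-14.4,-0.2,1.5],[0,0,0,-17.2,-14.4,-0.2,1.5],[0,0,0,-17.2,-14.4,-0.2,1.5]]
  ]
}}

```text
clock: 25.07
tool_pos: [0.5316, -0.1052, 0.1305]
orientation: [180.0, 0.0, -91.1]
force: [0.1, -1.1, -1.6]
opening: 0.0288
gripper_force: 30.0
```

```bash
python3 - <<'E'
from w import *
HSV['tin_orange']=((4,150,90),(14,255,255),.047)
wl('w12.png',['tin_orange'])
for n in('scene','side'):
    s=ctrl.snapshot(n);a=s['color'];u,v=proj(s,(.53,-.107,.08)).astype(int)
    save(dict(color=cv2.resize(a[v-50:v+50,u-66:u+67],(399,300),interpolation=cv2.INTER_CUBIC)),'c_'+n+'.png')
cv2.imwrite('pics/c12.png',cv2.hconcat([cv2.imread('pics/c_scene.png'),cv2.imread('pics/c_side.png')]))
E
```

```text
tcp [ 0.5316 -0.1052  0.1305] [180.    0.  -91.2] j6 -10.6 t 25.1
tin_orange [329. 231.] 4192 circ 530 -108 28 rect [ 530. -111.] [48. 54.] 86
```

View pics/w12.png

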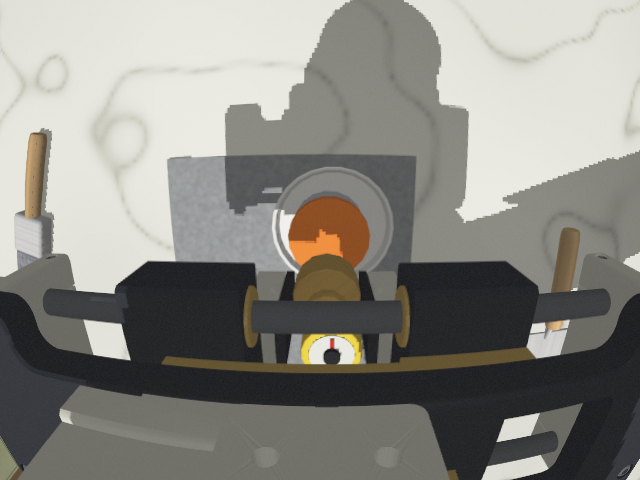

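The orange lid is at (329,237) with the weight held over it at (329,290). Lowering onto the lid.

Emit:
{"fn": "play_rows", "kwargs": {
  "commands": [
    [[0,0,0,0,0,3,1.5],[0,0,0,0,0,5.5,1.5],[0,0,0,0,0,6.8,1.5],[0,0,0,0,0,7.2,1.5],[0,0,0,0,0,7.4,1.5],[0,0,0,0,0,7.4,1.5],[0,0,0,0,0,7.4,1.5],[0,0,0,0,0,7.4,1.5]]
  ]
}}

```text
clock: 25.88
tool_pos: [0.5313, -0.1069, 0.0574]
orientation: [-179.9, 0.0, -91.3]
force: [0.3, 0.1, -0.7]
opening: 0.0289
gripper_force: 30.0
```

Emit:
{"fn": "play_rows", "kwargs": {
  "commands": [
    [[0,0,0,0,0,0,2.6],[0,0,0,0,0,0,3.2],[0,0,0,0,0,0,4.5],[0,0,0,0,0,0,5],[0,0,0,0,0,0,5],[0,0,0,0,0,-3,5],[0,0,0,0,0,-7,6],[0,0,0,0,0,-10,6]]
  ]
}}

```text
clock: 26.55
tool_pos: [0.5311, -0.1066, 0.1586]
orientation: [-180.0, -0.0, -91.2]
force: [0.9, 0.2, 0.0]
opening: 0.0574
gripper_force: 0.0
```

Emit:
{"fn": "play_rows", "kwargs": {
  "commands": [
    [[0,0,0,3,0,-2,6],[0,0,0,7,0,-3,6],[0,0,0,11,0,-3,6],[0,0,0,15,0,-3,6],[0,0,0,19,0,-3,6],[0,0,0,19,0,-3,6],[0,0,0,19,0,-3,6],[0,0,0,19,0,-3,6]]
  ]
}}

```text
clock: 27.22
tool_pos: [0.5264, -0.2966, 0.1862]
orientation: [180.0, 0.0, -91.3]
force: [0.7, -0.2, -0.1]
opening: 0.0599
gripper_force: 0.0
```

```bash
python3 - <<'E'
from h import *
ims=[]
for n in('scene','side'):
    s=ctrl.snapshot(n);a=s['color'];u,v=proj(s,(.55,0,.02)).astype(int)
    ims.append(cv2.resize(a[v-75:v+75,u-100:u+100],(400,300),interpolation=cv2.INTER_CUBIC));print(n,u-100,v-75)
    for k,z in(('tin_orange',.04+.007),('tin_blue',.049)):
        import loc; lo,hi,_=loc.HSV[k];loc.HSV[k]=(lo,hi,z);print(k,[c for c in loc.comps(s,k) if abs(c[2][0]-530)<40 and abs(c[2][1])<150])
    loc.HSV['timer']=((20,150,90),(32,255,255),.016);print('timer',[c for c in loc.comps(s,'timer') if abs(c[2][0]-530)<40])
    print('green',[c for c in loc.comps(s,'tin_green') if abs(c[2][0]-400)<50])
    print('red',[c for c in loc.comps(s,'red') if abs(c[2][0]-600)<90])
save(dict(color=cv2.hconcat(ims)),'fin.png')
E
```

```text
scene 219 182
tin_orange [((271, 257), np.int32(155), (534, -106), 28, [535, -106, 52, 46])]
tin_blue [((358, 234), np.int32(308), (540, 103), 32, [539, 103, 50, 64])]
timer [((315, 253), np.int32(80), (517, 5), 26, [520, 4, 50, 42])]
green [((391, 195), np.int32(201), (406, 264), 32, [406, 263, 49, 63])]
red [((372, 261), np.int32(62), (612, 99), 17, [613, 99, 33, 14]), ((48, 362), np.int32(294), (644, -548), 19, [643, -548, 37, 37])]
side 188 173
tin_orange [((298, 212), np.int32(199), (531, -104), 32, [531, -104, 54, 58])]
tin_blue [((291, 272), np.int32(432), (534, 107), 32, [534, 107, 53, 63])]
timer [((295, 250), np.int32(160), (531, -4), 36, [532, -3, 50, 67])]
green [((357, 337), np.int32(561), (398, 269), 29, [398, 269, 51, 57])]
red [((254, 274), np.int32(78), (618, 90), 17, [618, 90, 17, 31])]
```

View pics/fin.png

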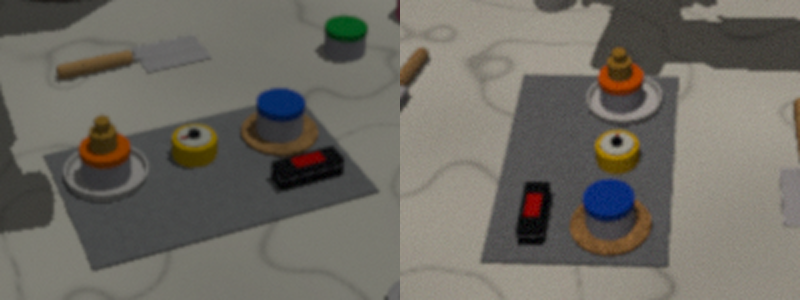

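The final view shows the orange tin with the weight in the dish (left crop 104,150), the timer at (194,145), blue on the cork (280,118) and the case behind the pad (308,167). The green tin has not moved. Handing in.

```bash
python3 -c "
from plant import ctrl
print(ctrl.close_job())"
```

```text
the job is handed in; nothing more can be done
None
```

The job is handed in at about 27 s of the 122 s allowed: every item is placed as the task asked, the green tin is unmoved, and my image measurements put everything within tolerance. The hand-in returned no pass or fail result.

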